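# Plug in the surge protector and hold the lamp's sprung cover in its service position

### The job

Get the street-lamp head ready for a live check: plug the black block with the rectangular shank fully home into the socket on the white connector block beside the lamp, and let go of it. Then grip the bar handle of the lamp's sprung cover, raise the cover about ten degrees past its balance point without letting it swing on to its open stop, ease it back to about ten degrees below the balance point, where it would fall shut by itself, and finish there still holding the handle, never letting go. Leave everything else on the table where it is.

Things in the scene. Friction and masses are not known exactly. Their poses are not given: they have to be found in the camera images.
- plug: Loose black surge protector standing upright left or right of the lamp, 56 mm tall, about 80 g, yaw up to 35 degrees either way. Origin: centre of its underside, z up. Shank 18 (own x) x 26 (own y) x 20 mm tall, its lowest 6 mm tapering in by 2.5 mm on each side; above it a head 26 (x) x 36 (y) mm, 20 to 56 mm above the origin: grip across its 26 mm. A half turn makes no difference.
- socket (a point): Centre of the socket's mouth, in the top face (30 mm above the table) of a white block 80 x 70 mm fixed at the lamp's left. Hole 20.5 (x) x 28.5 (y) mm, 22 mm deep, sharp-edged. Axes as the lamp's: the plug's y goes along this y, either way round. Fully home, the plug's head rests on the block and its origin lies 20 mm below this point.
- lamp: Grey street-lamp head, fixed: an open-topped bay 200 (x) x 190 (y) x 78 mm tall, pole neck pointing away from the robot (+x), the white connector block at its left (+y), the aluminium cover on top (closed: 100 mm above the table). Origin: centre of the bay's underside, on the table; x points from the cover's handle to its hinge; yaw up to 12 degrees either way.
- cover (a joint): Angle of the sprung cover in rad: 0 closed (level), growing as its near edge rises; stop at 1.40. A 200 x 190 x 12 mm finned plate, 0.9 kg, hinged along the lamp's y at its far edge. Let go below the balance point at 0.96 rad (55 degrees) it falls shut, above it it swings open. Lifting it from closed takes about 1.3 N at the handle, next to nothing near the balance; hardly any friction.
- hinge (a point): Middle of the cover's hinge line, 85 mm above the table, 100 mm from the lamp's origin along the lamp's +x; axes as the lamp's, the hinge turns about y. Fixed. The handle's bar moves on a circle of radius 245 mm about it: at angle a the bar is 245*cos(a) mm nearer the handle side (lamp's -x) and 245*sin(a) mm higher than the hinge.
- handle (a point): Middle of the cover's handle: a round steel bar 12 mm thick, 100 mm long along the lamp's y, 45 mm in front of the free edge on two posts (78 mm clear between them), 85 mm above the table when closed. Pinch it from straight above, fingers closing along the lamp's x, one in the 39 mm gap to the cover; it turns between the fingers, so they can point down all the way. Turns with the cover.
- sensor: Bystander: a black light sensor of like size but round (head 44 mm across, shank 28 mm, 50 mm tall); it does not fit. It stands on the side of the lamp where the plug is not. Origin: centre of its underside.
- charger: Bystander: orange battery charger, 110 x 85 x 50 mm, at the left. Origin: centre of its underside.
- driver: Bystander: white tray 120 x 45 x 22 mm with a circuit board in it, in front at the right. Origin: centre of its underside.
- screwdriver: Bystander: red-handled screwdriver lying in front of the lamp. Origin: under its middle.
- cup: Bystander: paper cup, 72 mm across, 85 mm tall, at the right. Origin: centre of its underside.
- bottle: Bystander: clear bottle, 68 mm across, 210 mm tall, behind at the right. Origin: centre of its underside.
- tape: Bystander: roll of black tape lying flat, 90 mm across, 19 mm tall, in front at the left. Origin: centre of its underside.

How it is judged:
On the way, in this order (a step that is already met when the one before it is completed fails the run):
1. the plug sits fully home in the socket, let go (z of plug in the frame of socket below -0.0172 m and horizontal distance between plug and socket below 0.0035 m and angle between plug's own z axis and vertical below 0.08 rad and angle between the y axis of plug and the y axis of socket, either way round below 0.15 rad and contact force between the fingers and plug below 0.2 N), for 0.2 s.
2. the cover, held by the fingers, is past its balance point (above 1.02 rad) (value of joint cover above 1.02 rad and contact force between the fingers and lamp above 0.5 N), for 0.1 s.
At the end, for the whole second after the job is handed in: The plug is fully home (within 2.8 mm of full depth, 3.5 mm of centre, upright within 0.08 rad, square to the socket within 0.15 rad) and not touched, and the fingers hold the cover still (under 0.1 rad/s) between 0.70 and 0.91 rad, 3 to 15 degrees below its balance point at 0.96 rad (all of step 1 and contact force between the fingers and lamp above 0.5 N and value of joint cover between 0.7 and 0.91 rad and velocity of joint cover between -0.1 and 0.1 rad/s); the arm keeps its last pose, push and grip.
It fails at once if the cover swings open to its stop (beyond 1.30 rad) (value of joint cover above 1.3 rad).
It fails at once if a bystander is moved by more than 30 mm (distance of any of sensor, charger, driver, screwdriver, cup, bottle, tape from where it was at the start of the episode above 0.03 m).
It also fails if it takes over 62 s, if anything falls off the work surface, if the arm or the gripper's body presses on something with over 40 N, if the wrist force passes 120 N, or if a joint passes its speed limit or range.

### The arm

A 7-joint arm with a two-finger parallel gripper is mounted at the origin on the work surface. World frame = base frame: x ahead of the robot, y to its left, z up, the work surface at z = 0. Lengths are in m, angles in rad, forces in N, time in s.
With the tool pointing down it reaches from about 0.35 to 0.9 m from the base axis. Payload 19.9 kg.
Tool frame: the origin (TCP) lies at the very end of the fingers, on their centre line; the grasp point (between the pads) lies 19 mm behind it (r.pinch_z is the distance from the TCP to the grasp point, in m); z points along the fingers, y is the line along which they close (so a half turn about z gives the same grasp; the last joint's range is limited). The gripper opens to 85 mm and grips with 20 to 120 N. Pads are 22 mm wide; open, the fingers measure 114 mm over their backs; the gripper's body (76 mm by 85 mm) begins 54 mm behind the grasp point. The pads swing forward as they close: fully open they stand 13 mm farther back than shut.
Start: joints at [-1.377, 0.417, -0.01, 1.614, 0.005, 1.111, -0.053], TCP at [0.145, 0.608, 0.231] pointing down, gripper open.
Joint ranges: [-2.81, 2.81], [-0.39, 2.02], [-1.27, 1.25], [0.06, 2.57], [-1.19, 4.33], [0.19, 2], [-2.82, 2.82]. Speed limits (rad/s): [1.89, 1.89, 2.39, 2.39, 3.01, 3.01, 3.01].

### API

Orientations are given as a unit quaternion [w, x, y, z].
In Python, from bench import readout, vision, r gives the robot as it stands.
- The arm moves only by the tool send_rows, never from a script. Its argument "rows" is a list of rows, each a list of 6 numbers: the shift along the tool's x, y, z scaled (see below), then the turn, a rotation vector about the tool's x, y, z scaled (see below). In form: [[dx, dy, dz, wx, wy, wz], ...]. A call has 1 to 12 rows; each row is the pose to reach, as a shift and turn from the pose commanded when the call began, along the tool's axes at that moment; what a row does not reach only later rows make up. The controller multiplies each number of a shift by 600 mm and each number of a turn by pi/4 rad. A row lasts 1/12 s, in which the tool goes at most 41.7 mm and 7.16 degrees, less where a joint would pass 70% of its speed; a pose out of reach is approached as far as the arm can. A call with a number of a shift or a turn outside -1 to 1 is refused whole. A call with a gripper value outside its range is refused whole. "fingers" is the closure, from -1 (fully open) to 1 (shut), set as the call begins (left out, the last holds). The fingers move at their own pace and stop on an object; the grip force is fixed at half the most. Time passes only in rows, so rows that repeat a pose let the fingers close. It gives the time, the measured TCP pose, the force, the opening and the grip force at its end, in the units of the state.
- readout.sense(): the state, without advancing time (a new reading comes with each control period).
- vision.snapshot(name): name is "scene" or "side" or "wrist"; returns the picture (400x640x3 uint8, red, green, blue); there is no depth.
- vision.camera_info(name): a dict with "fx", "fy", "cx", "cy" (pixels), "rvec" (rotation vector, rad) and "tvec" (3), from world to camera coordinates, as OpenCV has them. Camera axes: x right, y down, z forward; pixel columns grow to the right and rows downward; lengths in m; the calibration is good to about 2 mm. The wrist camera is an equidistant fisheye: a pixel r from the principal point sees the ray r / f radians off the axis. A picture is of the moment at which its call begins: read the wrist's pose just before it. camera_info takes no time and is no camera call; for the wrist camera it gives the pose at the moment of the call.
- r.finish_job(): hands the job in; it is judged then, once.
The state is a dict: "time": time; "q": joint angles; "qd": joint speeds; "joint_efforts": joint torques, N m; "eef_pos": TCP position; "eef_rot": TCP orientation; "wrist_force": force on the tool from outside, world axes, zero at the start; "torque": the same for the moment, N m; "opening": finger opening in m; "grasp_force": force on a finger pad.
Only numpy, scipy, OpenCV 4.12 (cv2) and the standard library are available. Lean on these libraries where they do the work, as an engineer would, in place of code of your own. Each camera call takes 0.05 s, during which the arm holds its last target. There are 200 camera calls.

## Working session

There is one attempt and no reset: what is moved stays moved. The work goes in short steps, Python scripts to look and compute and a tool call to move; the robot and the scene stay as the last step left them, time stands still between calls to the robot, and variables do not carry over. Pictures are saved under pics/ and viewed, at most 10 in all, crops included, and the job is handed in when it is done.

Besides the shell and the picture viewer there is one more tool, called after "Emit:" by a JSON object that holds its "fn" and its "kwargs", one argument or row to a line. send_rows: Moves the arm, as the interface text tells. Its arguments: {"type":"object","properties":{"rows":{"type":"array"},"fingers":{"type":"number"}},"required":["rows"]}

```bash
ls; mkdir -p pics; python3 - <<'E'
from bench import readout, vision, r
import cv2, numpy as np
s=readout.sense(); print({k:np.round(v,3) for k,v in s.items()}, r.pinch_z)
for n in ["scene","side","wrist"]:
    im=vision.snapshot(n); cv2.imwrite(f"pics/{n}0.png",im[:,:,::-1]); c=vision.camera_info(n); print(n,{k:np.round(v,4) for k,v in c.items()})
a=[cv2.imread(f"pics/{n}0.png") for n in ["scene","side"]]
E
```

```text
pics
{'time': np.float64(0.0), 'q': array([-1.377,  0.418, -0.01 ,  1.614,  0.005,  1.111, -0.053]), 'qd': array([ 0.   , -0.002,  0.   ,  0.   ,  0.   ,  0.001, -0.001]), 'joint_efforts': array([-1.0000e-03, -8.6448e+01,  6.7900e-01, -4.3490e+01,  1.9000e-02,
        7.0000e-03, -0.0000e+00]), 'eef_pos': array([0.145, 0.608, 0.231]), 'eef_rot': array([-0.   ,  0.117,  0.993, -0.001]), 'wrist_force': array([-1.391, -0.066,  0.085]), 'torque': array([ 0.025, -0.01 , -0.057]), 'grasp_force': np.float64(0.0), 'opening': np.float64(0.086)} 0.0187
scene {'fx': np.float64(384.2123), 'fy': np.float64(384.2123), 'cx': np.float64(317.2505), 'cy': np.float64(202.0181), 'rvec': array([ 0.9511,  2.3481, -1.1959]), 'tvec': array([ 0.4247, -0.1586,  1.2925])}
side {'fx': np.float64(387.0224), 'fy': np.float64(387.0224), 'cx': np.float64(318.8697), 'cy': np.float64(202.0616), 'rvec': array([ 0.8055, -2.6898,  0.8971]), 'tvec': array([0.4434, 0.2827, 0.8434])}
wrist {'fx': np.float64(309.7069), 'fy': np.float64(309.7069), 'cx': np.float64(322.9264), 'cy': np.float64(199.6096), 'rvec': array([-2.2541, -1.7781, -0.292 ]), 'tvec': array([-0.6244, -0.0408,  0.3807])}
```

View pics/scene0.png

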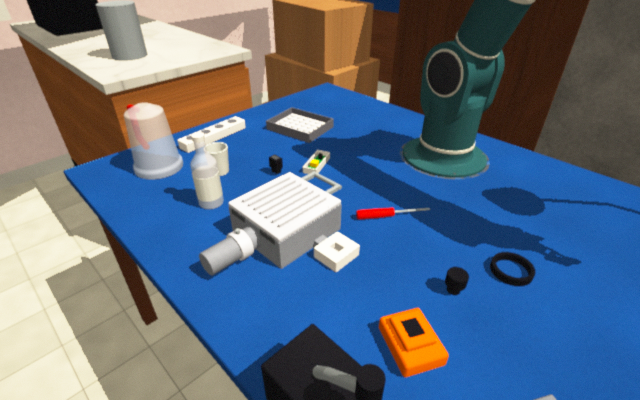

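View pics/side0.png

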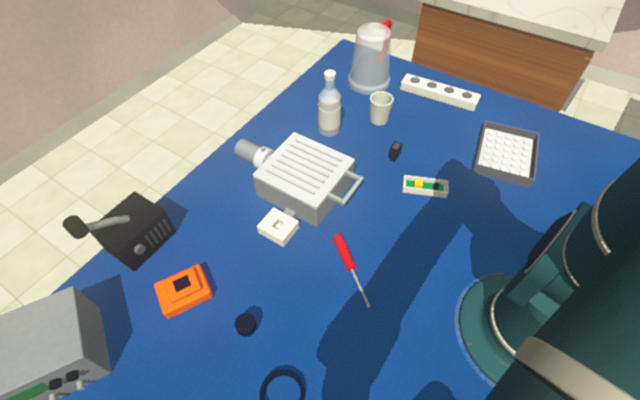

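View pics/wrist0.png

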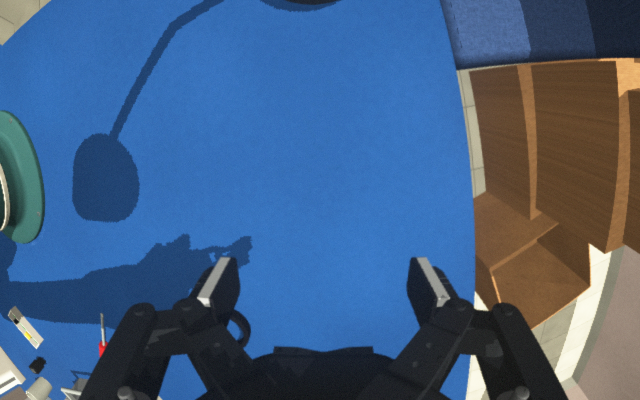

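The scene and side views show the plug as the black block at the lamp's right (scene ~(276,164), side ~(396,150)), with the round sensor at the left. The socket is at scene ~(339,246), side ~(279,226), and the handle is at side ~(350,190). The wrist view shows nothing useful yet.

```bash
cat > h.py <<'E'
import numpy as np, cv2
from scipy.spatial.transform import Rotation as R
from bench import readout, vision, r
def ray(c,uv,fish=False):
    M=cv2.Rodrigues(np.array(c["rvec"],float))[0]; t=np.array(c["tvec"],float)
    x=(uv[0]-c["cx"])/c["fx"]; y=(uv[1]-c["cy"])/c["fy"]
    if fish:
        th=np.hypot(x,y); s=np.sin(th)/max(th,1e-9); d=np.array([x*s,y*s,np.cos(th)])
    else: d=np.array([x,y,1.])
    d=M.T@d; return -M.T@t, d/np.linalg.norm(d)
def plane(o,d,z): return o+d*(z-o[2])/d[2]
def tri(rays):
    A=[];b=[]
    for o,d in rays:
        P=np.eye(3)-np.outer(d,d); A.append(P); b.append(P@o)
    p=np.linalg.lstsq(np.vstack(A),np.hstack(b),rcond=None)[0]
    res=max(np.linalg.norm((np.eye(3)-np.outer(d,d))@(p-o)) for o,d in rays)
    return p,res
def toolrot():
    q=readout.sense()["eef_rot"]; return R.from_quat([q[1],q[2],q[3],q[0]])
def move(target,tool_y=None,s=None):
    """shift in row units to world TCP target, and turn making tool z down, tool y along tool_y angle(mod pi)"""
    s=s or readout.sense(); T=toolrot()
    d=T.inv().apply(np.array(target)-s["eef_pos"])/0.6
    w=np.zeros(3)
    if tool_y is not None:
        best=None
        for k in (0,np.pi):
            a=tool_y+k; y=np.array([np.cos(a),np.sin(a),0]); z=np.array([0,0,-1.]); x=np.cross(y,z)
            v=(T.inv()*R.from_matrix(np.c_[x,y,z])).as_rotvec()
            if best is None or np.linalg.norm(v)<np.linalg.norm(best): best=v
        w=best/(np.pi/4)
    return np.round(np.r_[d,w],4)
E
python3 - <<'E'
from h import *
S=vision.camera_info("scene"); D=vision.camera_info("side")
for n,a,b in [("plug",(276,164),(396,150)),("socket",(338,245),(278,226)),("cov nearR",(287,176),(355,160)) ,("nearR2",(340,211),(318,204)),("c3",(287,176),(355,160)),("hr",(318,168),(361,180)),("hl",(341,187),(341,203)),("sensor",(457,272),(246,318))]:
    p,e=tri([ray(S,a),ray(D,b)]); print(n,p.round(3),round(e,4))
W=vision.camera_info("wrist"); M=cv2.Rodrigues(W["rvec"])[0]; o=-M.T@W["tvec"]; T=toolrot()
print("cam in tool",T.inv().apply(o-readout.sense()["eef_pos"]).round(3),"axis in tool",T.inv().apply(M[2]).round(3), "toolaxes",T.as_matrix().round(3))
E
```

```text
plug [ 0.469 -0.314  0.029] 0.0042
socket [0.601 0.082 0.027] 0.0018
cov nearR [ 0.533 -0.181  0.071] 0.0021
nearR2 [0.533 0.009 0.064] 0.0135
c3 [ 0.533 -0.181  0.071] 0.0021
hr [ 0.476 -0.113  0.097] 0.0027
hl [ 0.483 -0.025  0.085] 0.0018
sensor [0.504 0.321 0.051] 0.0031
cam in tool [ 0.083 -0.    -0.143] axis in tool [-0.32   0.     0.947] toolaxes [[-0.973  0.233 -0.   ]
 [ 0.233  0.973 -0.001]
 [-0.    -0.001 -1.   ]]
```

Emit:
{"fn": "send_rows", "kwargs": {
  "rows": [
    [-0.81,-0.85,-0.13,0,0,1],
    [-0.81,-0.85,-0.13,0,0,1],
    [-0.81,-0.85,-0.13,0,0,1],
    [-0.81,-0.85,-0.13,0,0,1],
    [-0.81,-0.85,-0.13,0,0,1],
    [-0.81,-0.85,-0.13,0,0,1],
    [-0.81,-0.85,-0.13,0,0,1],
    [-0.81,-0.85,-0.13,0,0,1],
    [-0.81,-0.85,-0.13,0,0,1],
    [-0.81,-0.85,-0.13,0,0,1],
    [-0.81,-0.85,-0.13,0,0,1],
    [-0.81,-0.85,-0.13,0,0,1]
  ],
  "fingers": -1
}}

```text
time: 1.15
eef_pos: [0.3956, 0.1762, 0.2867]
eef_rot: [-0.0, 0.488, 0.873, 0.0]
wrist_force: [1.3, 1.3, 0.7]
opening: 0.0857
grasp_force: 0.0
```

```bash
python3 - <<'E'
from h import *
s=readout.sense(); print(s["eef_pos"],s["q"].round(2)); print(move([.5,.0,.31],np.radians(-5)))
E
```

```text
[0.39555242 0.17617001 0.28668918] [-0.94 -0.    0.45  2.    0.    1.14  0.06]
[-3.413e-01 -5.300e-03 -3.900e-02  3.000e-04 -6.000e-04  8.123e-01]
```

Emit:
{"fn": "send_rows", "kwargs": {
  "rows": [
    [-0.3,0,-0.06,0,0,0.81],
    [-0.3,0,-0.06,0,0,0.81],
    [-0.3,0,-0.06,0,0,0.81],
    [-0.3,0,-0.06,0,0,0.81],
    [-0.3,0,-0.06,0,0,0.81],
    [-0.3,0,-0.06,0,0,0.81],
    [-0.3,0,-0.06,0,0,0.81],
    [-0.3,0,-0.06,0,0,0.81]
  ]
}}

```text
time: 1.82
eef_pos: [0.4889, 0.0255, 0.322]
eef_rot: [-0.0, 0.736, 0.677, -0.0]
wrist_force: [-0.3, 0.0, -0.3]
opening: 0.0854
grasp_force: 0.0
```

```bash
python3 - <<'E'
from h import *
import pickle
s=readout.sense(); print(s["eef_pos"],s["q"].round(2),abs(s["qd"]).max())
c=vision.camera_info("wrist"); im=vision.snapshot("wrist"); cv2.imwrite("pics/w1.png",im[:,:,::-1]); pickle.dump(c,open("w1.pkl","wb"))
print(move([.47,-.25,.25],np.radians(-5)))
E
```

```text
[0.4888712  0.02554663 0.32196383] [-0.73  0.1   0.67  1.84 -0.06  1.22 -0.13] 0.008327203487435226
[-4.607e-01  6.500e-03  1.200e-01 -9.000e-04 -1.000e-04  6.700e-03]
```

View pics/w1.png

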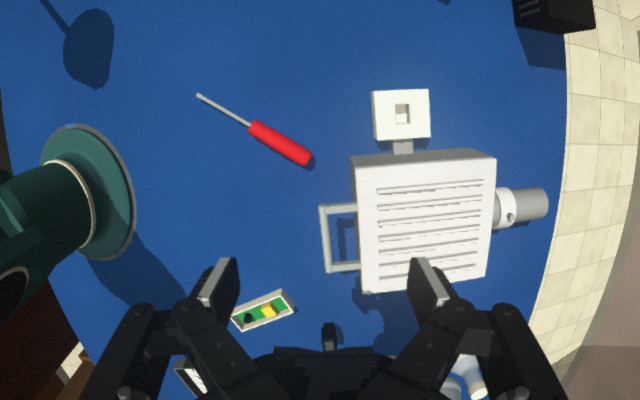

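The wrist view shows the connector block with its hole at (402,113), the handle bar from (323,208) to (328,270), and the plug at (329,338).

Emit:
{"fn": "send_rows", "kwargs": {
  "rows": [
    [-0.46,0,0.12,0,0,0],
    [-0.46,0,0.12,0,0,0],
    [-0.46,0,0.12,0,0,0],
    [-0.46,0,0.12,0,0,0],
    [-0.46,0,0.12,0,0,0],
    [-0.46,0,0.12,0,0,0],
    [-0.46,0,0.12,0,0,0],
    [-0.46,0,0.12,0,0,0],
    [-0.46,0,0.12,0,0,0],
    [-0.46,0,0.12,0,0,0],
    [-0.46,0,0.12,0,0,0]
  ]
}}

```text
time: 2.78
eef_pos: [0.4663, -0.2486, 0.2504]
eef_rot: [-0.0, 0.736, 0.677, 0.0]
wrist_force: [-0.3, 0.1, 0.5]
opening: 0.0851
grasp_force: 0.0
```

```bash
cat > px.py <<'E'
from h import *
import pickle
def grab(n):
    c=vision.camera_info("wrist"); im=vision.snapshot("wrist"); cv2.imwrite(f"pics/{n}.png",im[:,:,::-1]); pickle.dump(c,open(n+".pkl","wb")); return c,im
def load(n): return pickle.load(open(n+".pkl","rb")), cv2.imread(f"pics/{n}.png")[:,:,::-1].copy()
def blockquad(im,box):  # white top-face quad within box
    x0,y0,x1,y1=box; sub=cv2.cvtColor(im[y0:y1,x0:x1],cv2.COLOR_RGB2HSV)
    m=((sub[...,1]<60)&(sub[...,2]>170)).astype(np.uint8)
    return m
E
python3 - <<'E'
from px import *
s=readout.sense(); print(s["eef_pos"],s["q"].round(2))
c,im=grab("w2")
c1,i1=load("w1")
a=cv2.resize(i1[80:290,300:440],None,fx=2.8,fy=2.8,interpolation=cv2.INTER_CUBIC)
a2=cv2.resize(im[:,100:540],(440,400)); h=588
a=a[:588]; pad=np.zeros((588,408,3),np.uint8); pad[:400]=a2[:,16:424]
cv2.imwrite("pics/v2.png",np.hstack([a,pad])[:,:,::-1])
E
```

```text
[ 0.46631059 -0.24856181  0.25044974] [-0.26  0.3   0.83  1.85 -0.25  1.1   0.59]
```

View pics/v2.png

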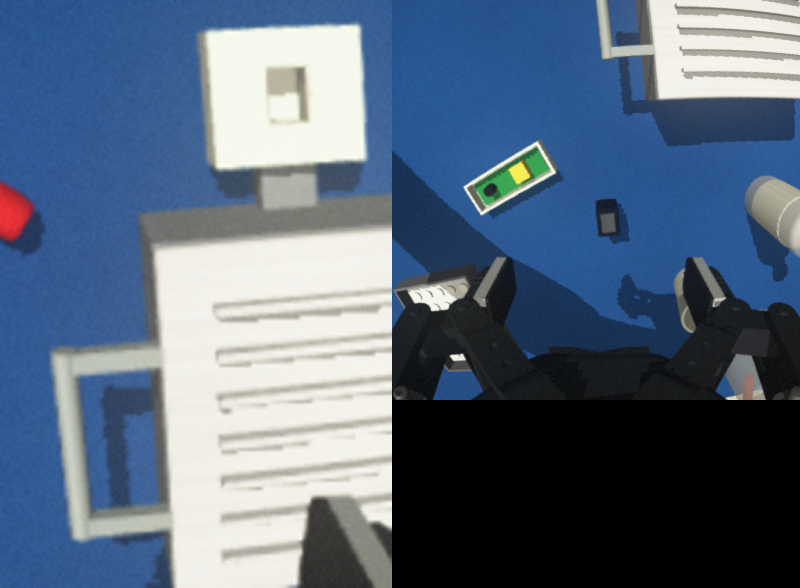

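The left panel is zoomed: the hole edges are clear at about x 395–410, y 104–124 in full-image pixels, along with the handle bar. On the right, the plug is at about (332,217) in the full image, with a grey top face and little yaw.

```bash
cat >> px.py <<'E'
def plugface(c,im,box,z=.056,thr=(45,140)):
    x0,y0,x1,y1=box; k=4
    sub=cv2.resize(im[y0:y1,x0:x1],None,fx=k,fy=k,interpolation=cv2.INTER_CUBIC)
    hsv=cv2.cvtColor(sub,cv2.COLOR_RGB2HSV); g=sub.max(2)
    m=((hsv[...,1]<110)&(g>thr[0])&(g<thr[1])).astype(np.uint8)
    m=cv2.morphologyEx(m,cv2.MORPH_OPEN,np.ones((9,9)))
    ct=max(cv2.findContours(m,0,2)[0],key=cv2.contourArea)[:,0]
    uv=(ct+.5)/k-.5+[x0,y0]
    w=np.array([plane(*ray(c,p,True),z)[:2] for p in uv]).astype(np.float32)
    return uv,w,cv2.minAreaRect(w)
E
python3 - <<'E'
from px import *
c,im=load("w2")
print(im[194:242:3,332].tolist()); print(im[222,318:350:2].max(1).tolist())
uv,w,q=plugface(c,im,(305,185,365,250)); print(uv.min(0),uv.max(0),q)
c1,i1=load("w1"); S=vision.camera_info("scene");D=vision.camera_info("side")
o2=ray(c,uv.mean(0),True)
# hole & bar
for n,p,z in [("holeTL",(395,103.6),.03),("holeTR",(409.6,103.6),.03),("holeBR",(409.6,123.6),.03),("holeBL",(395,123.6),.03),("bar1",(323.5,208),.091),("bar2",(329,270),.091)]:
    print(n,plane(*ray(c1,p,True),z).round(4))
# bar end in w2: panel(603,55)->
b=tri([ray(c1,(329,270),True),ray(c,(603+116-392,55),True)]); print("bar right end tri",b)
E
```

```text
[[41, 84, 146], [37, 82, 143], [23, 28, 41], [22, 28, 40], [21, 29, 41], [30, 35, 49], [34, 38, 52], [85, 89, 91], [87, 91, 94], [90, 95, 95], [89, 93, 93], [89, 92, 91], [89, 94, 93], [36, 39, 49], [34, 62, 105], [43, 88, 147]]
[150, 135, 53, 56, 92, 91, 91, 90, 91, 91, 76, 49, 53, 87, 92, 91]
[321.375 209.375] [341.125 233.875] ((0.47066497802734375, -0.3083474636077881), (0.031313177198171616, 0.022506283596158028), 88.8570556640625)
holeTL [0.5956 0.0951 0.03  ]
holeTR [0.6171 0.0944 0.03  ]
holeBR [0.6159 0.0656 0.03  ]
holeBL [0.5942 0.0665 0.03  ]
bar1 [ 0.4843 -0.0293  0.091 ]
bar2 [ 0.4844 -0.1226  0.091 ]
bar right end tri (array([ 0.48219797, -0.12370009,  0.08894176]), np.float64(0.0021771154456575836))
```

```bash
python3 - <<'E'
from h import *
print(move([.4707,-.3083,.14],np.radians(-1.1)))
E
```

```text
[-0.0986  0.0154  0.1841  0.0006 -0.0008 -0.0807]
```

Emit:
{"fn": "send_rows", "kwargs": {
  "rows": [
    [-0.05,0.008,0.09,0,0,-0.08],
    [-0.0985,0.0155,0.184,0,0,-0.08],
    [-0.0985,0.0155,0.184,0,0,-0.08],
    [-0.0985,0.0155,0.184,0,0,-0.08],
    [-0.0985,0.0155,0.184,0,0,-0.08],
    [-0.0985,0.0155,0.184,0,0,-0.08]
  ]
}}

```text
time: 3.33
eef_pos: [0.4707, -0.3092, 0.141]
eef_rot: [0.0, 0.715, 0.699, 0.0]
wrist_force: [-0.3, -0.7, 0.2]
opening: 0.0854
grasp_force: 0.0
```

```bash
python3 - <<'E'
from px import *
s=readout.sense(); print(s["eef_pos"])
c,im=grab("w3"); c2,i2=load("w2")
uv2,w2,q2=plugface(c2,i2,(305,185,365,250))
uv,w,q=plugface(c,im,(280,190,370,290)); print(uv.min(0),uv.max(0),q)
# corners triangulated
f=lambda uv:[uv[np.argmin(uv@d)] for d in ([1,1],[-1,1],[-1,-1],[1,-1])]
for a,b in zip(f(uv),f(uv2)): print(a,b,tri([ray(c,a,True),ray(c2,b,True)]))
print("ctr",tri([ray(c,np.mean(f(uv),0),True),ray(c2,np.mean(f(uv2),0),True)]))
T=toolrot().as_matrix(); print(T[:,1])
cv2.imwrite("pics/v3.png",im[150:330,240:400,::-1].repeat(3,0).repeat(3,1))
E
```

```text
[ 0.47068579 -0.30917747  0.1409756 ]
[308.375 189.625] [339.375 224.875] ((0.4709537923336029, -0.3101533353328705), (0.023629045113921165, 0.029887670651078224), 0.8112899661064148)
[308.375 189.625] [322.625 211.375] (array([ 0.46020093, -0.29660911,  0.05043085]), np.float64(0.0013625650246944783))
[338.375 189.625] [339.625 210.125] (array([ 0.48256859, -0.30130822,  0.03753188]), np.float64(0.0005621387260137409))
[338.875 223.875] [340.875 233.375] (array([ 0.48143621, -0.31996011,  0.06557954]), np.float64(0.0006757647492430112))
[310.125 224.875] [323.625 232.625] (array([ 0.45735814, -0.35085477, -0.00675288]), np.float64(0.0013675016333869962))
ctr (array([ 0.470966  , -0.3207764 ,  0.02586405]), np.float64(0.00018520631449319238))
[ 0.99977608 -0.02104747  0.00219011]
```

View pics/v3.png

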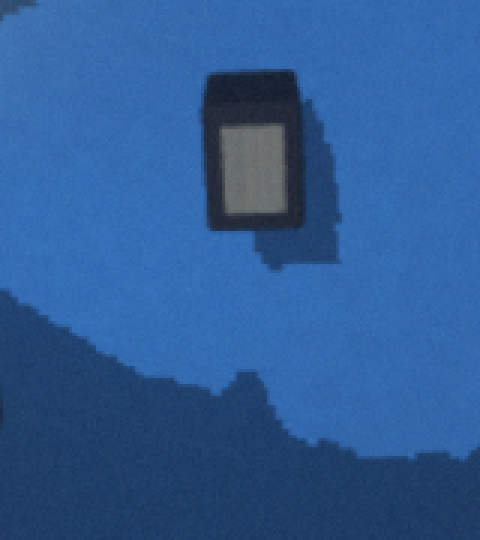

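The close view shows the plug's top rim at x 308–341, y 183–227, with a grey label inside it. My mask had mixed rim and label, so I'll redo it with the label only.

```bash
python3 - <<'E'
from px import *
c,im=load("w3"); c2,i2=load("w2")
R_=[]
for cc,ii,b in((c,im,(290,170,360,250)),(c2,i2,(305,185,365,250))):
    uv,w,q=plugface(cc,ii,b,thr=(66,140)); m=cv2.minAreaRect(uv.astype(np.float32)); R_.append(m[0]); print(m,q)
p=tri([ray(c,R_[0],True),ray(c2,R_[1],True)]); print(p)
p0=plane(*ray(c,R_[0],True),.056); print(p0, plane(*ray(c2,R_[1],True),.056))
print(move([p0[0],p0[1],.028]))
E
```

```text
((324.15142822265625, 205.93649291992188), (30.890625, 22.492984771728516), 87.79740142822266) ((0.4710325300693512, -0.30921709537506104), (0.017562584951519966, 0.025663848966360092), 0.6882943511009216)
((331.661376953125, 222.61766052246094), (19.326580047607422, 14.127145767211914), 83.82982635498047) ((0.47115665674209595, -0.3092547357082367), (0.016654999926686287, 0.024790093302726746), 1.4805251359939575)
(array([ 0.47108123, -0.3080811 ,  0.05841432]), np.float64(4.7378683246958515e-05))
[ 0.47103066 -0.30894778  0.056     ] [ 0.47112222 -0.30910024  0.056     ]
[ 0.0003 -0.0005  0.1893  0.      0.      0.    ]
```

Emit:
{"fn": "send_rows", "kwargs": {
  "rows": [
    [0,0,0.06,0,0,-0.045],
    [0,0,0.12,0,0,-0.045],
    [0,0,0.16,0,0,-0.045],
    [0,0,0.188,0,0,-0.045],
    [0,0,0.188,0,0,-0.045],
    [0,0,0.188,0,0,-0.045]
  ]
}}

```text
time: 3.88
eef_pos: [0.4709, -0.3094, 0.0285]
eef_rot: [0.001, 0.702, 0.712, 0.0]
wrist_force: [1.2, 0.4, -0.0]
opening: 0.0855
grasp_force: 0.0
```

Emit:
{"fn": "send_rows", "kwargs": {
  "rows": [
    [0,0,0,0,0,0],
    [0,0,0,0,0,0],
    [0,0,0,0,0,0],
    [0,0,0,0,0,0],
    [0,0,0,0,0,0],
    [0,0,0,0,0,0],
    [0,0,0,0,0,0],
    [0,0,0,0,0,0]
  ],
  "fingers": 1
}}

```text
time: 4.55
eef_pos: [0.4703, -0.31, 0.0277]
eef_rot: [0.0, 0.703, 0.712, 0.0]
wrist_force: [-0.8, 2.2, 8.4]
opening: 0.0251
grasp_force: 60.7
```

Emit:
{"fn": "send_rows", "kwargs": {
  "rows": [
    [0,0,-0.06,0,0,0],
    [0,0,-0.12,0,0,0],
    [0,0,-0.18,0,0,0],
    [0,0,-0.24,0,0,0],
    [0.03,0.01,-0.3,0,0,0],
    [0.08,0.03,-0.3,0,0,0],
    [0.14,0.055,-0.3,0,0,0],
    [0.2,0.08,-0.3,0,0,0],
    [0.26,0.1,-0.3,0,0,0],
    [0.32,0.12,-0.3,0,0,0],
    [0.38,0.15,-0.3,0,0,0],
    [0.44,0.18,-0.3,0,0,0]
  ]
}}

```text
time: 5.55
eef_pos: [0.5748, -0.0426, 0.2074]
eef_rot: [-0.0, 0.703, 0.711, 0.0]
wrist_force: [0.9, -1.1, -0.5]
opening: 0.0251
grasp_force: 59.5
```

```bash
python3 - <<'E'
from px import *
print(readout.sense()["eef_pos"]); print(move([.602,.03,.20],np.radians(-2.5)))
E
```

```text
[ 0.57483384 -0.04256898  0.20743918]
[ 0.1204  0.0468  0.0125  0.0003 -0.0005  0.0714]
```

Emit:
{"fn": "send_rows", "kwargs": {
  "rows": [
    [0.05,0.02,0,0,0,0.07],
    [0.1,0.04,0,0,0,0.07],
    [0.115,0.045,0,0,0,0.07],
    [0.115,0.045,0,0,0,0.07],
    [0.115,0.045,0,0,0,0.07],
    [0.115,0.045,0,0,0,0.07]
  ]
}}

```text
time: 6.05
eef_pos: [0.6004, 0.0234, 0.2072]
eef_rot: [0.0, 0.722, 0.691, -0.0]
wrist_force: [0.2, -0.9, -1.0]
opening: 0.0255
grasp_force: 59.5
```

```bash
python3 - <<'E'
from px import *
print(readout.sense()["eef_pos"])
c,im=grab("w4"); 
cv2.imwrite("pics/v4.png",cv2.resize(im[60:360,160:500],None,fx=2,fy=2,interpolation=cv2.INTER_CUBIC)[:,:,::-1])
E
```

```text
[0.60037062 0.02338001 0.20724774]
```

View pics/v4.png

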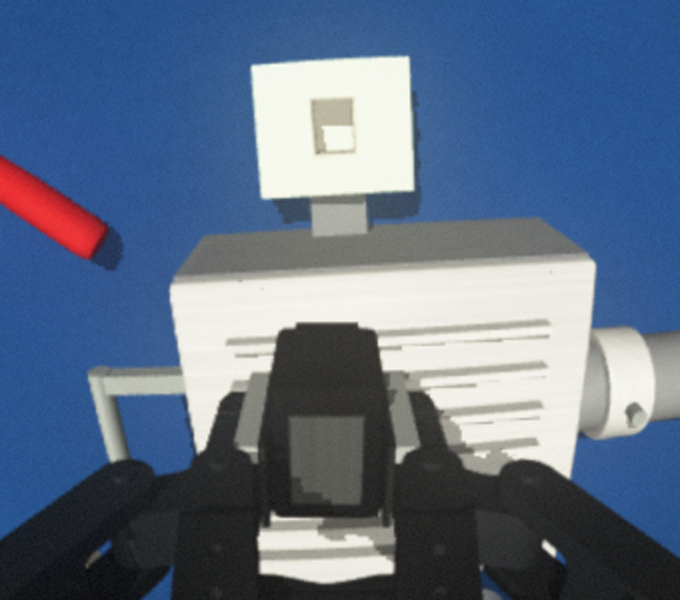

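The view is clear: hole mouth at about x 315–338, y 109–137, block corners at (286,93), (365,88.5), (367,155) and (290.5,159) in full-image pixels. The plug is held upright, with its label centred at about (323,290).

```bash
cat >> px.py <<'E'
def blk(c,im,box,z=.03):
    x0,y0,x1,y1=box;k=4
    sub=cv2.resize(im[y0:y1,x0:x1],None,fx=k,fy=k,interpolation=cv2.INTER_CUBIC).astype(int)
    m=((sub[...,0]>170)).astype(np.uint8)
    ct=max(cv2.findContours(m,0,2)[0],key=cv2.contourArea)
    toW=lambda ct:(np.array([plane(*ray(c,(p+.5)/k-.5+[x0,y0],True),z)[:2] for p in ct[:,0]])).astype(np.float32)
    q=cv2.minAreaRect(toW(ct))
    fill=np.zeros_like(m); cv2.drawContours(fill,[ct],-1,1,-1); fill=cv2.erode(fill,np.ones((33,33)))
    g=sub[...,2]; med=np.median(g[fill>0]); h=((fill>0)&(g<med*.93)).astype(np.uint8)
    h=cv2.morphologyEx(h,cv2.MORPH_OPEN,np.ones((3,3)))
    pts=np.argwhere(h)[:,::-1][:,None]; hull=cv2.convexHull(pts.astype(np.int32))
    uv=cv2.minAreaRect((hull[:,0]/k).astype(np.float32))
    return q,cv2.minAreaRect(toW(hull)),np.array(uv[0])+[x0-.4,y0-.4]
E
python3 - <<'E'
from px import *
c1,i1=load("w1"); c,im=load("w4")
b4=blk(c,im,(278,82,376,165)); b1=blk(c1,i1,(366,84,436,146)); print(b4);print(b1)
print("tri hole",tri([ray(c,b4[2],True),ray(c1,b1[2],True)]))
s=readout.sense(); 
uv,w,q=plugface(c,im,(296,255,350,316),z=s["eef_pos"][2]+.0283,thr=(66,140)); print(cv2.minAreaRect(uv.astype(np.float32)),q, toolrot().as_matrix()[:,1])
print(s["eef_pos"])
E
```

```text
(((0.6059700846672058, 0.07985973358154297), (0.08074907958507538, 0.07098296284675598), 0.9336621165275574), ((0.6055563688278198, 0.08066342771053314), (0.023280201479792595, 0.03071179986000061), 0.3242568075656891), array([326.04528198, 122.71650848]))
(((0.6057707071304321, 0.07979492843151093), (0.08201389014720917, 0.07134126871824265), 0.7837321162223816), ((0.6058037877082825, 0.08043559640645981), (0.030908824875950813, 0.023681672289967537), 88.9134292602539), array([402.36956558, 113.43684921]))
tri hole (array([0.60548164, 0.08072091, 0.03083568]), np.float64(5.521242641180726e-05))
((322.75, 289.625), (44.0, 37.25), 90.0) ((0.5994580984115601, 0.024020424112677574), (0.024528484791517258, 0.01621156930923462), 87.61177825927734) [ 9.99024036e-01 -4.41698386e-02  4.07168726e-05]
[0.60037746 0.02326481 0.20731141]
```

```bash
python3 - <<'E'
from px import *
print(move([.6063,.0800,.075],np.radians(.8)))
E
```

```text
[ 0.095   0.0057  0.2205  0.      0.0004 -0.074 ]
```

Emit:
{"fn": "send_rows", "kwargs": {
  "rows": [
    [0.05,0.003,0.04,0,0,-0.074],
    [0.095,0.0057,0.1,0,0,-0.074],
    [0.095,0.0057,0.16,0,0,-0.074],
    [0.095,0.0057,0.2,0,0,-0.074],
    [0.095,0.0057,0.2205,0,0,-0.074],
    [0.095,0.0057,0.2205,0,0,-0.074],
    [0.095,0.0057,0.2205,0,0,-0.074],
    [0.095,0.0057,0.2205,0,0,-0.074]
  ]
}}

```text
time: 6.77
eef_pos: [0.6076, 0.0809, 0.0768]
eef_rot: [0.001, 0.702, 0.712, 0.001]
wrist_force: [0.6, -0.3, -0.0]
opening: 0.025
grasp_force: 59.5
```

```bash
python3 - <<'E'
from px import *
print(readout.sense()["eef_pos"],readout.sense()["wrist_force"]); print(move([.6063,.0800,.038],np.radians(.8)))
E
```

```text
[0.60763542 0.08088328 0.07677604] [ 0.61448905 -0.33909223 -0.00643845]
[-0.0015 -0.0024  0.0646  0.0031 -0.0004  0.0009]
```

Emit:
{"fn": "send_rows", "kwargs": {
  "rows": [
    [-0.0015,-0.0024,0.01,0,0,0],
    [-0.0015,-0.0024,0.02,0,0,0],
    [-0.0015,-0.0024,0.025,0,0,0],
    [-0.0015,-0.0024,0.03,0,0,0],
    [-0.0015,-0.0024,0.035,0,0,0],
    [-0.0015,-0.0024,0.04,0,0,0]
  ]
}}

```text
time: 7.27
eef_pos: [0.6053, 0.0806, 0.0507]
eef_rot: [0.0, 0.702, 0.713, 0.0]
wrist_force: [0.2, -2.5, 0.9]
opening: 0.0254
grasp_force: 59.6
```

Emit:
{"fn": "send_rows", "kwargs": {
  "rows": [
    [0,0,0.006,0,0,0],
    [0,0,0.012,0,0,0],
    [0,0,0.017,0,0,0],
    [0,0,0.021,0,0,0],
    [0,0,0.023,0,0,0],
    [0,0,0.023,0,0,0]
  ]
}}

```text
time: 7.77
eef_pos: [0.6053, 0.0804, 0.0377]
eef_rot: [-0.0, 0.702, 0.713, 0.0]
wrist_force: [-4.6, -3.0, 14.3]
opening: 0.025
grasp_force: 61.4
```

Emit:
{"fn": "send_rows", "kwargs": {
  "rows": [
    [0,0,0,0,0,0],
    [0,0,0,0,0,0],
    [0,0,0,0,0,0],
    [0,0,0,0,0,0],
    [0,0,0,0,0,0],
    [0,0,0,0,0,0],
    [0,0,0,0,0,0]
  ],
  "fingers": -1
}}

```text
time: 8.35
eef_pos: [0.6051, 0.0807, 0.037]
eef_rot: [0.0, 0.701, 0.713, -0.0]
wrist_force: [-0.6, 0.6, -0.2]
opening: 0.0856
grasp_force: 0.0
```

Emit:
{"fn": "send_rows", "kwargs": {
  "rows": [
    [0,0,-0.03,0,0,0],
    [0,0,-0.08,0,0,0],
    [0,0,-0.13,0,0,0],
    [0,0,-0.18,0,0,0],
    [-0.04,-0.02,-0.23,0,0,0],
    [-0.1,-0.06,-0.26,0,0,0],
    [-0.1,-0.06,-0.26,0,0,0],
    [-0.1,-0.06,-0.26,0,0,0]
  ]
}}

```text
time: 9.02
eef_pos: [0.5697, 0.0178, 0.1947]
eef_rot: [0.001, 0.703, 0.711, 0.001]
wrist_force: [-0.2, 0.8, 0.0]
opening: 0.0853
grasp_force: 0.0
```

```bash
python3 - <<'E'
from px import *
print(readout.sense()["eef_pos"])
c,im=grab("w5"); 
cv2.imwrite("pics/v5.png",cv2.resize(im[40:360,160:520],None,fx=1.8,fy=1.8,interpolation=cv2.INTER_CUBIC)[:,:,::-1])
E
```

```text
[0.56966818 0.01776653 0.19471999]
```

View pics/v5.png

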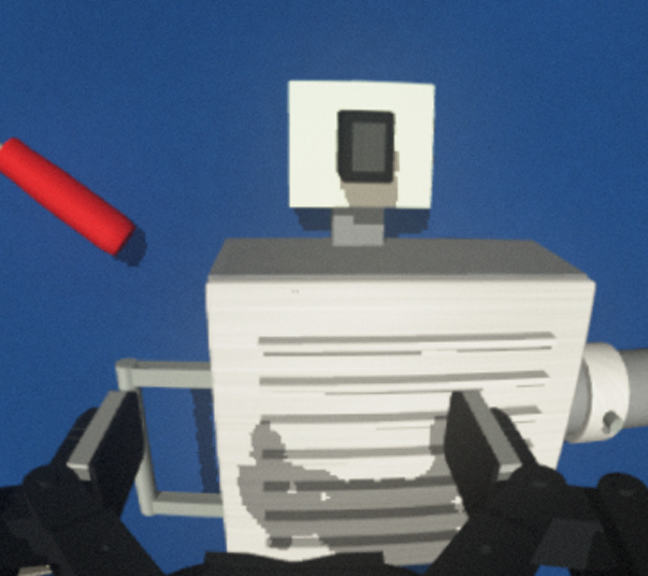

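The plug sits upright and square in the block, with its label centred at about (364,121) in the full image. The handle corners are visible at about (230,248) and (243,319).

```bash
python3 - <<'E'
from px import *
c1,_=load("w1"); c,im=load("w5")
uv,w,q=plugface(c,im,(345,95,385,148),z=.066,thr=(66,140)); print(cv2.minAreaRect(uv.astype(np.float32)),q)
P=[]
for a,b in [((323.6,208.6),(230,247.8)),((329.3,267.1),(242.8,319.4))]:
    t=tri([ray(c1,a,True),ray(c,b,True)]); print(t, plane(*ray(c1,a,True),.085),plane(*ray(c,b,True),.085)); P.append((plane(*ray(c1,a,True),.085)+plane(*ray(c,b,True),.085))/2)
mid=(P[0]+P[1])/2; d=P[0]-P[1]; yaw=np.arctan2(-d[0],d[1]); print("mid",mid,"len",np.linalg.norm(d),"yaw",np.degrees(yaw))
print(move([mid[0],mid[1],.15],yaw))
E
```

```text
((364.3749694824219, 121.25), (27.749996185302734, 18.999996185302734), 90.0) ((0.6048084497451782, 0.08123870939016342), (0.016835367307066917, 0.024627685546875), 1.6393616199493408)
(array([ 0.48453537, -0.02981   ,  0.09249039]), np.float64(0.00019618236932814339)) [ 0.48424385 -0.03237839  0.085     ] [ 0.48207302 -0.03397107  0.085     ]
(array([ 0.48512263, -0.12040924,  0.08685012]), np.float64(5.0864797212439176e-05)) [ 0.48504447 -0.12147759  0.085     ] [ 0.48454101 -0.12208623  0.085     ]
mid [ 0.48397559 -0.07747832  0.085     ] len 0.08862225220138797 yaw 1.056665577366373
[-0.1596 -0.1457  0.0726  0.0015 -0.001  -0.0053]
```

Emit:
{"fn": "send_rows", "kwargs": {
  "rows": [
    [-0.06,-0.06,0,0,0,0],
    [-0.12,-0.12,0.02,0,0,0],
    [-0.158,-0.1455,0.05,0,0,0],
    [-0.158,-0.1455,0.07,0,0,0],
    [-0.158,-0.1455,0.07,0,0,0],
    [-0.158,-0.1455,0.07,0,0,0],
    [-0.158,-0.1455,0.07,0,0,0],
    [-0.158,-0.1455,0.07,0,0,0]
  ],
  "fingers": 0.1
}}

```text
time: 9.73
eef_pos: [0.4854, -0.0751, 0.1515]
eef_rot: [0.0, 0.701, 0.713, 0.0]
wrist_force: [0.5, 0.4, -0.5]
opening: 0.0385
grasp_force: 0.0
```

```bash
python3 - <<'E'
from px import *
s=readout.sense();print(s["eef_pos"],s["opening"])
c,im=grab("w6"); 
cv2.imwrite("pics/v6.png",cv2.resize(im[100:340,180:480],None,fx=2.4,fy=2.4,interpolation=cv2.INTER_CUBIC)[:,:,::-1])
print(move([.4845,-.0765,.068],np.radians(1)))
E
```

```text
[ 0.48542974 -0.07505909  0.15150268] 0.03853916472379219
[-0.0022 -0.0014  0.1391  0.0009  0.0004  0.    ]
```

View pics/v6.png

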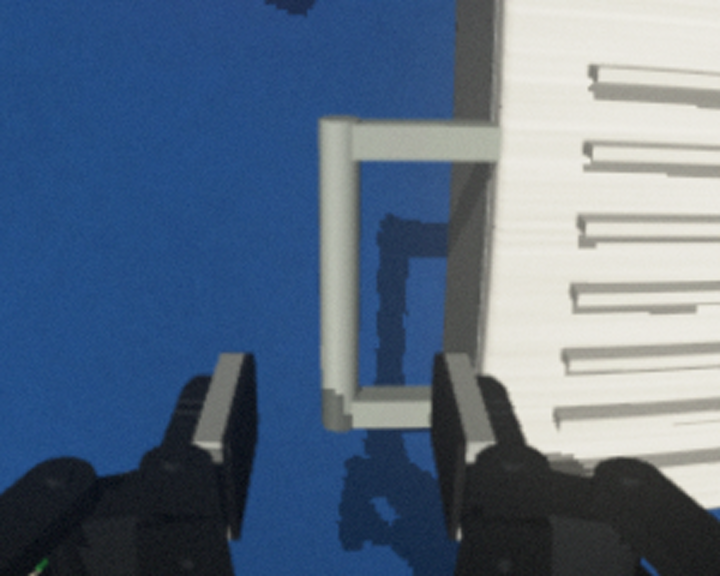

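The bar, at x≈340 in the crop, lies midway between the fingers, and the right finger is lined up with the gap.

Emit:
{"fn": "send_rows", "kwargs": {
  "rows": [
    [-0.002,-0.0015,0.03,0,0,0],
    [-0.002,-0.0015,0.06,0,0,0],
    [-0.002,-0.0015,0.09,0,0,0],
    [-0.002,-0.0015,0.115,0,0,0],
    [-0.002,-0.0015,0.14,0,0,0],
    [-0.002,-0.0015,0.14,0,0,0],
    [-0.002,-0.0015,0.14,0,0,0]
  ]
}}

```text
time: 10.37
eef_pos: [0.4836, -0.0771, 0.0671]
eef_rot: [-0.0, 0.701, 0.713, -0.0]
wrist_force: [-0.2, -1.1, 0.3]
opening: 0.0384
grasp_force: 0.0
```

Emit:
{"fn": "send_rows", "kwargs": {
  "rows": [
    [0,0,0,0,0,0],
    [0,0,0,0,0,0],
    [0,0,0,0,0,0],
    [0,0,0,0,0,0],
    [0,0,0,0,0,0],
    [0,0,0,0,0,0]
  ],
  "fingers": 1
}}

```text
time: 10.87
eef_pos: [0.4842, -0.0771, 0.0676]
eef_rot: [0.001, 0.701, 0.713, 0.001]
wrist_force: [4.9, 1.4, 4.3]
opening: 0.0099
grasp_force: 58.8
```

Emit:
{"fn": "send_rows", "kwargs": {
  "rows": [
    [0,0.0002,-0.0122,0,0,0],
    [0,0.001,-0.0286,0,0,0],
    [0,0.0025,-0.0448,0,0,0],
    [0,0.0046,-0.061,0,0,0],
    [0,0.0081,-0.0811,0,0,0],
    [0,0.0127,-0.101,0,0,0],
    [0,0.0182,-0.1207,0,0,0],
    [0,0.0247,-0.14,0,0,0],
    [0,0.0322,-0.159,0,0,0],
    [0,0.0407,-0.1776,0,0,0],
    [0,0.05,-0.1958,0,0,0],
    [0,0.05,-0.1958,0,0,0]
  ]
}}

```text
time: 11.87
eef_pos: [0.5142, -0.0767, 0.1858]
eef_rot: [0.0, 0.701, 0.713, 0.0]
wrist_force: [5.3, 0.2, -4.3]
opening: 0.0103
grasp_force: 59.2
```

```bash
cat > arc.py <<'E'
from h import *
s=readout.sense(); T=toolrot().as_matrix()
P0=np.array([.4842,-.0771,.0676]); d=s["eef_pos"]-P0; u=np.array([np.cos(.0175),np.sin(.0175),0])
dx=d@u; print("pos",s["eef_pos"].round(4),"angle",np.arctan2(d[2],.245-dx).round(3),"radius",np.hypot(d[2],.245-dx).round(4),"F",s["wrist_force"].round(1),s["opening"].round(4),s["grasp_force"])
print("tool",T.round(3).tolist())
E
python3 arc.py; python3 -c "
import numpy as np
k=.245/.6;a0=.5
for a in [.54,.59,.64,.69,.74,.79,.84,.89,.94,.99,1.04,1.09,1.13]: print(a,round(k*(np.cos(a0)-np.cos(a)),4),round(-k*(np.sin(a)-np.sin(a0)),4))"
```

```text
0.54 0.0081 -0.0142
0.59 0.019 -0.0314
0.64 0.0308 -0.0481
0.69 0.0434 -0.0642
0.74 0.0568 -0.0796
0.79 0.0709 -0.0943
0.84 0.0858 -0.1083
0.89 0.1013 -0.1215
0.94 0.1175 -0.134
0.99 0.1343 -0.1456
1.04 0.1516 -0.1564
1.09 0.1695 -0.1663
1.13 0.1841 -0.1735Traceback (most recent call last):
  File "arc.py", line 4, in <module>
    dx=d@u; print("pos",s["eef_pos"].round(4),"angle",np.arctan2(d[2],.245-dx).round(3),"radius",np.hypot(d[2],.245-dx).round(4),"F",s["wrist_force"].round(1),s["opening"].round(4),s["grasp_force"])
                                                                                                                                                               ^^^^^^^^^^^^^^^^^^
AttributeError: 'float' object has no attribute 'round'
```

Emit:
{"fn": "send_rows", "kwargs": {
  "rows": [
    [0,0.0081,-0.0142,0,0,0],
    [0,0.019,-0.0314,0,0,0],
    [0,0.0308,-0.0481,0,0,0],
    [0,0.0434,-0.0642,0,0,0],
    [0,0.0568,-0.0796,0,0,0],
    [0,0.0709,-0.0943,0,0,0],
    [0,0.0858,-0.1083,0,0,0],
    [0,0.1013,-0.1215,0,0,0],
    [0,0.1175,-0.134,0,0,0],
    [0,0.1343,-0.1456,0,0,0],
    [0,0.1516,-0.1564,0,0,0],
    [0,0.1516,-0.1564,0,0,0]
  ]
}}

```text
time: 12.87
eef_pos: [0.6048, -0.0752, 0.2795]
eef_rot: [-0.0, 0.701, 0.713, -0.0]
wrist_force: [-14.3, 6.2, 23.3]
opening: 0.01
grasp_force: 63.6
```

```bash
sed -i 's/s\["opening"\].round(4)/s["opening"]/' arc.py; python3 arc.py; python3 -c "
import numpy as np
k=.245/.6
for a0,L in ((1.04,[1.07,1.1,1.13]),(1.13,[1.1,1.06,1.02,.98,.94,.9,.86,.82,.8])):
  for a in L: print(a,round(k*(np.cos(a0)-np.cos(a)),4),round(-k*(np.sin(a)-np.sin(a0)),4))"
```

```text
pos [ 0.6048 -0.0752  0.2795] angle 1.04 radius 0.2457 F [-14.3   6.2  23.3] 0.009974851903066878 63.646700978279114
tool [[-0.016, 1.0, -0.001], [1.0, 0.016, 0.001], [0.001, -0.001, -1.0]]
1.07 0.0107 -0.006
1.1 0.0215 -0.0118
1.13 0.0325 -0.0172
1.1 -0.011 0.0054
1.06 -0.0254 0.0131
1.02 -0.0395 0.0214
0.98 -0.0532 0.0302
0.94 -0.0666 0.0395
0.9 -0.0796 0.0494
0.86 -0.0922 0.0598
0.82 -0.1044 0.0708
0.8 -0.1103 0.0764
```

Emit:
{"fn": "send_rows", "kwargs": {
  "rows": [
    [0,0.004,-0.006,0,0,0],
    [0,0.0095,-0.009,0,0,0],
    [0,0.015,-0.0118,0,0,0],
    [0,0.02,-0.0145,0,0,0],
    [0,0.0255,-0.017,0,0,0],
    [0,0.0305,-0.0195,0,0,0],
    [0,0.0305,-0.0195,0,0,0],
    [0,0.0305,-0.0195,0,0,0]
  ]
}}

```text
time: 13.53
eef_pos: [0.6227, -0.0749, 0.2899]
eef_rot: [-0.0, 0.701, 0.713, -0.0]
wrist_force: [3.0, 2.3, -7.7]
opening: 0.01
grasp_force: 60.0
```

```bash
python3 arc.py
```

```text
pos [ 0.6227 -0.0749  0.2899] angle 1.124 radius 0.2465 F [ 3.   2.3 -7.7] 0.009952337089301497 59.99578535556793
tool [[-0.016, 1.0, -0.0], [1.0, 0.016, 0.0], [0.0, -0.0, -1.0]]
```

Emit:
{"fn": "send_rows", "kwargs": {
  "rows": [
    [0,-0.0075,0.0043,0,0,0],
    [0,-0.0155,0.0089,0,0,0],
    [0,-0.0333,0.019,0,0,0],
    [0,-0.0507,0.03,0,0,0],
    [0,-0.0675,0.0418,0,0,0],
    [0,-0.0833,0.0549,0,0,0],
    [0,-0.0987,0.0683,0,0,0],
    [0,-0.1065,0.076,0,0,0],
    [0,-0.1103,0.0798,0,0,0],
    [0,-0.1103,0.0798,0,0,0],
    [0,-0.1103,0.0798,0,0,0],
    [0,-0.1103,0.0798,0,0,0]
  ]
}}

```text
time: 14.53
eef_pos: [0.5562, -0.0763, 0.2427]
eef_rot: [-0.0, 0.702, 0.713, -0.0]
wrist_force: [-8.4, 3.6, 9.0]
opening: 0.0099
grasp_force: 61.3
```

```bash
python3 arc.py; python3 - <<'E'
from px import *
a=vision.snapshot("scene"); b=vision.snapshot("side")
v=np.hstack([cv2.resize(a[80:320,180:480],None,fx=1.3,fy=1.3),cv2.resize(b[80:320,220:520],None,fx=1.3,fy=1.3)])
cv2.imwrite("pics/v7.png",v[:,:,::-1])
E
```

```text
pos [ 0.5562 -0.0763  0.2427] angle 0.791 radius 0.2462 F [-8.4  3.6  9. ] 0.009895544071725996 61.285611391067505
tool [[-0.016, 1.0, -0.001], [1.0, 0.016, 0.0], [0.0, -0.001, -1.0]]
```

View pics/v7.png

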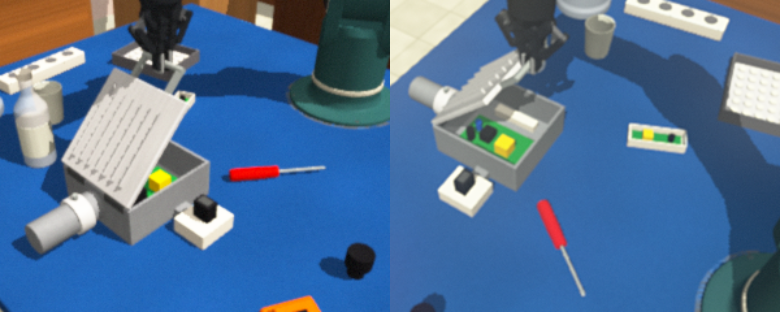

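The cover is held at about 45°, the plug head rests on the block (left panel (205,208)), and the bystanders in view look where they were.

```bash
python3 -c "
from bench import r
print(r.finish_job())"
```

```text
the job is handed in; nothing more can be done
None
```

The job is handed in, with no verdict returned: the plug sits home in the socket and released, and the cover went up to about 1.12 rad, then back to about 0.79 rad, with the handle still gripped.

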